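# Fit a clean filter to the bench dust extractor and set its fan to 6

### The job

Get the jeweller's dust extractor ready for polishing: take the wide pleated filter out of the wooden rack and slide it fully home in the slot of the extractor's deck, tab up and frame flush with the deck. Then turn the fan dial clockwise until its white pointer stands on mark 6 of the 0-to-10 scale (the first short mark past the long 5 mark at the middle), and let go. Leave the narrow mesh filter and the other things on the bench where they are.

Things in the scene. Friction and masses are not known exactly. Their poses are not given: they have to be found in the camera images.
- extractor: bench dust extractor, a grey metal box 220 deep (x), 320 wide (y), 140 high, fixed to the bench; origin at the centre of its underside, its louvred intake front looks to its -x, z up. Its flat deck is at z = 140 and carries the filter slot (left, +y) and the fan dial (right, -y)
- slot_floor (a point): centre of the floor of the filter slot, 95 mm below the deck; axes as the extractor's. The slot is open at the deck, 25 wide (x) by 164 long (y), straight-walled, with a black rim level with the deck. It lies at (-45, 65, 45) in the extractor's frame
- filter: the wide pleated filter to fit: white frame 20 thick (x), 160 wide (y), 95 high, foot stepped in to 14 x 152 over its lowest 10 mm; pull tab 12 thick (x), 60 wide (y) on the middle of the frame from z = 95 to 130. About 0.2 kg. Origin at the centre of its underside, z up. It stands upright, tab up, in one of the rack's two slots. Both faces are alike: either may look forward
- mesh_filter: the narrow filter for another machine, steel mesh in a white frame 20 x 110 x 95 with the same tab (bystander: leave it in the rack); origin at the centre of its underside. It stands in the other rack slot
- rack: wooden rack, fixed, base 150 (x) by 200 (y), origin at the centre of its underside; two slots along y, centred at x = -37.5 and +37.5, 26 wide and 180 long, their floor at z = 12, their guide boards rising to z = 54 and the two end cheeks (y = +-95) to z = 60. Which filter is in which slot varies
- dial (a joint): fan dial angle (rad): 0 at mark 0, grows clockwise seen from above, stops at 0 and 4.712 (mark 10); 0.4712 (27 deg) a division, mark 6 at 2.827. Pointer direction in the extractor's frame, counter-clockwise from +x: 2.356 minus this (mark 0 near left, 5 to +x, 10 near right). Light friction, about 0.06 N m; stays where left. Starts between marks 0.5 and 3.1
- dial_grip (a point): on the dial's vertical axis, 28 above the deck, at (-20, -98, 168) in the extractor's frame; its x axis runs to the pointer end and turns with the dial. Black bar knob: skirt 60 in diameter up to 10 above the deck, bar 56 long, 14 thick, top 44 above the deck, white line on its pointer half. Flat scale plate around it, 112 in diameter: 11 black marks, 27 deg apart, 0, 5 and 10 longer
- mallet: bystander: wooden mallet lying on the bench, 240 long along its x, head 85 wide and 48 thick, origin on the bench under its middle
- steel_block: bystander: steel bench block 80 x 80 x 20, between rack and extractor, origin at the centre of its underside
- flux_jar: bystander: brown glass jar, 68 in diameter, 85 high, between rack and extractor, origin at the centre of its underside
- file_pot: bystander: blue pot 80 in diameter, 100 high, with files standing in it up to about 195 high, origin at the centre of its underside
- pliers: bystander: pliers lying on the bench, 170 long along its x, origin under the middle
There are look-alikes about, which are no part of the job. What is shaped like the filter but red is not meant.

How it is judged (in metres and radians):
On the way, in this order (a step that is already met when the one before it is completed fails the run):
1. the wide filter is fully home in the extractor's slot (horizontal distance between filter and slot_floor below 0.006 m and z of filter in the frame of slot_floor below 0.004 m and angle between filter's own z axis and vertical below 0.06 rad), for 0.2 s.
2. the dial stands on mark 6 (value of joint dial between 2.707 and 2.947 rad), for 0.2 s.
At the end, for the whole second after the job is handed in: The wide filter stands in the extractor's slot, its underside within 4 mm of the slot floor and 6 mm of its centre, upright within 0.06 rad and at rest; the dial is at rest within 0.12 rad (a quarter of a division) of mark 6 (all of step 1 and all of step 2 and velocity of joint dial between -0.05 and 0.05 rad/s and linear speed of filter below 0.02 m/s); the robot touches nothing.
It fails at once if the mesh filter or another bystander is moved more than 25 mm (distance of any of mesh_filter, mallet, steel_block, flux_jar, file_pot, pliers from where it was at the start of the episode above 0.025 m).
It fails at once if a standing bystander is tipped over (angle between any of mesh_filter, flux_jar, file_pot's own z axis and vertical above 0.5 rad).
It also fails if it takes over 72 s, if anything falls off the work surface, if the arm or the gripper's body presses on something with over 40 N, if the wrist force passes 120 N, or if a joint passes its speed limit or range.

### The arm

A 6-joint arm with a two-finger parallel gripper is mounted at the origin on the work surface. World frame = base frame: x ahead of the robot, y to its left, z up, the work surface at z = 0. Lengths are in mm, angles in rad, forces in N, time in s.
With the tool pointing down it reaches from about 375 to 975 mm from the base axis. Payload 3.8 kg.
Tool frame: the origin (TCP) lies at the very end of the fingers, on their centre line; the grasp point (between the pads) lies 19 mm behind it; y points along the fingers, x is the direction in which the jaws open and shut, and the axes are right-handed (so a half turn about y gives the same grasp; the last joint's range is limited). The gripper opens to 88 mm and grips with 3 to 60 N. Pads are 18 mm wide; open, the fingers measure 123 mm over their backs; the gripper's body (75 mm by 187 mm) begins 45 mm behind the grasp point.
Start: joints at [-1.313, 0.264, 1.604, -0, 1.274, -0.037], TCP at [196.115, -645.877, 238.706] pointing down, gripper open.
Joint ranges: [-2.63, 2.63], [-0.94, 2.18], [0.31, 2.57], [-1.31, 4.45], [0, 2.66], [-2.55, 2.55]. Speed limits (rad/s): [2.57, 2.57, 3.14, 3.14, 3.14, 3.14].

### API

Orientations are given as a unit quaternion [w, x, y, z].
In Python, from cell import r gives the robot as it stands.
- The arm moves only by the tool arm_command, never from a script. Its argument "deltas" is a list of rows, each a list of 2 entries, a list of its own where there are three numbers: the shift along the tool's x, y, z as a fraction of full scale, then the turn about the tool's y as a fraction of full scale. A call has 1 to 20 rows; each row is the pose to reach, as a shift and turn from the pose measured when the call began, along the tool's axes at that moment, turning the shorter way round; what a row does not reach only later rows make up. Full scale, the value 1, is 0.8 m for a shift and 180 degrees for a turn. A row lasts 1/12 s, in which the tool goes at most 41.7 mm and 7.16 degrees, less where a joint would pass 70% of its speed; a pose out of reach is approached as far as the arm can. A call with a number of a shift or a turn outside -1 to 1 is refused whole. A call with a gripper value outside its range is refused whole. "jaw" is the closure, from -1 (fully open) to 1 (shut), set as the call begins (left out, the last holds). The fingers move at their own pace and stop on an object; "grip_force" is the grip in N (left out, the last holds). Time passes only in rows, so rows that repeat a pose let the fingers close. It gives the time, the measured TCP pose, the force and the opening at its end, in the units of the state.
- r.state(): the state, without advancing time (a new reading comes with each control period).
- r.grab_frame(name): name is "side" or "top" or "wrist"; returns the picture (384x512x3 uint8, red, green, blue); there is no depth.
- r.camera_params(name): a dict with "fx", "fy", "cx", "cy" (pixels), "pose" (4x4, takes a point from camera to world coordinates); the wrist camera has in their place "T_tool_cam" (4x4, takes a point from camera to tool coordinates, whose origin is the TCP and whose axes are the tool frame's). Camera axes: x right, y down, z forward; pixel columns grow to the right and rows downward; lengths in mm; the calibration is good to about 2 mm. A picture is of the moment at which its call begins: read the wrist's pose just before it. camera_params takes no time and is no camera call.
- r.hand_in(): hands the job in, once; it reports no verdict.
The state is a dict: "time_s": time; "joints": joint angles; "qd": joint speeds; "joint_efforts": joint torques, N m; "tcp_pos": TCP position; "orientation": TCP orientation; "contact_force": force on the tool from outside, world axes, zero at the start; "torque": the same for the moment, N m; "grip_width": finger opening in mm.
Only numpy, scipy, OpenCV 4.12 (cv2) and the standard library are available. Lean on these libraries where they do the work, as an engineer would, in place of code of your own. Each camera call takes 0.05 s, during which the arm holds its last target.

## Working session

There is one attempt and no reset: what is moved stays moved. The work goes in short steps, Python scripts to look and compute and a tool call to move; the robot and the scene stay as the last step left them, time stands still between calls to the robot, and variables do not carry over. Pictures are saved under pics/ and viewed, and the job is handed in when it is done.

Besides the shell and the picture viewer there is one more tool, called after "Emit:" in YAML: its name, and indented under it one key for each argument. arm_command: Moves the arm, as the interface text tells. Its arguments: {"type":"object","properties":{"deltas":{"type":"array"},"jaw":{"type":"number"},"grip_force":{"type":"number"}},"required":["deltas"]}

```bash
ls; mkdir -p pics
python3 - <<'E'
from cell import r
import cv2,numpy as np
print(r.state())
for n in ["top","side","wrist"]:
    im=r.grab_frame(n); cv2.imwrite(f"pics/{n}0.png",im[:,:,::-1]); p=r.camera_params(n); print(n,{k:np.round(v,4).tolist() if k!='x' else v for k,v in p.items()})
E
```

```text
pics
{'time_s': 0.0, 'joints': array([-1.31291863e+00,  2.64737008e-01,  1.60533519e+00, -1.00450948e-05,
        1.27373222e+00, -3.68594902e-02]), 'qd': array([-5.66661988e-04, -1.37020274e-03,  1.21005156e-03,  7.58639612e-05,
        1.41786325e-03, -3.63074198e-04]), 'joint_efforts': array([-5.66579492e-04, -5.02108598e+01, -3.56872559e+01,  7.27083161e-02,
        2.93675030e-02, -1.58147468e-04]), 'tcp_pos': array([ 195.92089004, -645.20395608,  237.41986335]), 'orientation': array([ 0.56848453, -0.56751266,  0.42177414, -0.4205488 ]), 'contact_force': array([ 0.4561751 ,  0.72807775, -0.93921784]), 'torque': array([-0.02578249,  0.01885416,  0.0088241 ]), 'grip_width': 88.04599019510734}
top {'fx': 412.9711, 'fy': 412.9711, 'cx': 253.3369, 'cy': 190.2201, 'pose': [[-0.0294, -0.988, 0.1519, 302.1113], [-0.9995, 0.03, 0.0017, -59.9396], [-0.0063, -0.1518, -0.9884, 1585.55], [0.0, 0.0, 0.0, 1.0]]}
side {'fx': 440.9205, 'fy': 440.9205, 'cx': 260.0229, 'cy': 182.8133, 'pose': [[-0.9985, -0.0328, 0.0444, 457.8054], [-0.0549, 0.6769, -0.7341, 1062.7057], [-0.0059, -0.7354, -0.6776, 1182.2312], [0.0, 0.0, 0.0, 1.0]]}
wrist {'fx': 286.5893, 'fy': 286.5893, 'cx': 256.2572, 'cy': 195.1548, 'T_tool_cam': [[1.0, 0.0005, -0.0009, -0.0215], [0.001, -0.2795, 0.9602, -146.7487], [0.0002, -0.9602, -0.2795, 72.2794], [0.0, 0.0, 0.0, 1.0]]}
```

View pics/top0.png

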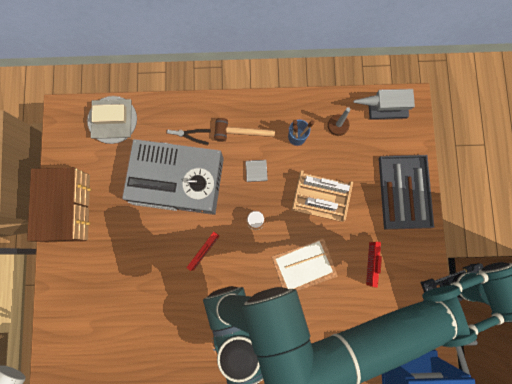

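View pics/side0.png

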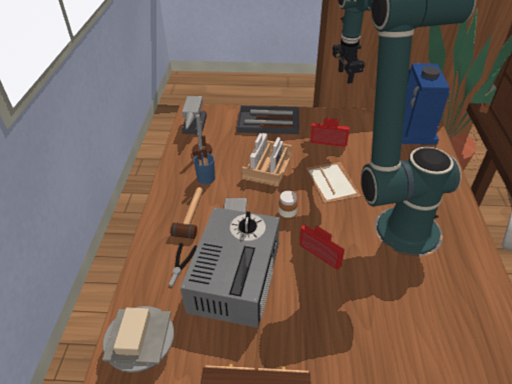

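View pics/wrist0.png

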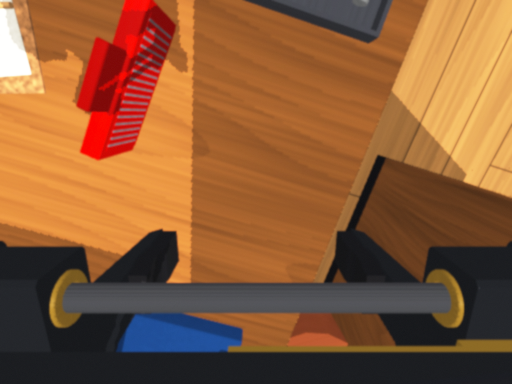

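The top picture shows the rack at (323,195) and the extractor at (172,177). The extractor's slot is at (152,185) and its dial at (198,183). Candidates for the filter are the white ones in the rack at (327,182) and (321,203), and the red look-alikes at (203,251) and (374,264). I'll crop in on the two white ones.

Run:
```python
import cv2,numpy as np
a=cv2.imread("pics/top0.png"); s=cv2.imread("pics/side0.png")
A=cv2.resize(a[160:230,285:365],None,fx=7,fy=7,interpolation=cv2.INTER_CUBIC)
B=cv2.resize(s[125:195,230:300],None,fx=7,fy=7,interpolation=cv2.INTER_CUBIC)
cv2.imwrite("pics/cr1.png",cv2.resize(A,(560,490))); cv2.imwrite("pics/cr2.png",B)
C=cv2.resize(a[130:220,115:230],None,fx=6.5,fy=6.5,interpolation=cv2.INTER_CUBIC);cv2.imwrite("pics/cr3.png",C)
```

```text
(no output)
```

View pics/cr1.png

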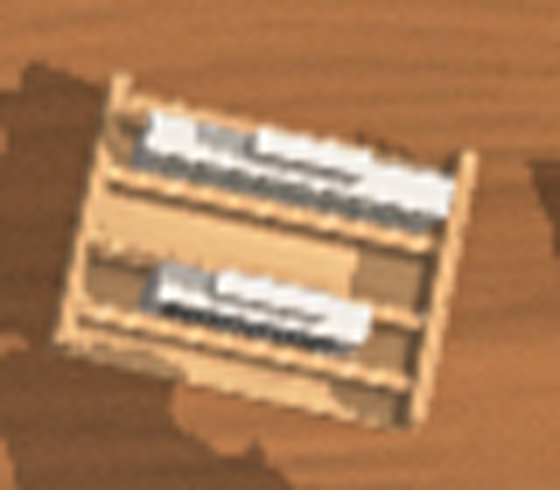

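View pics/cr3.png

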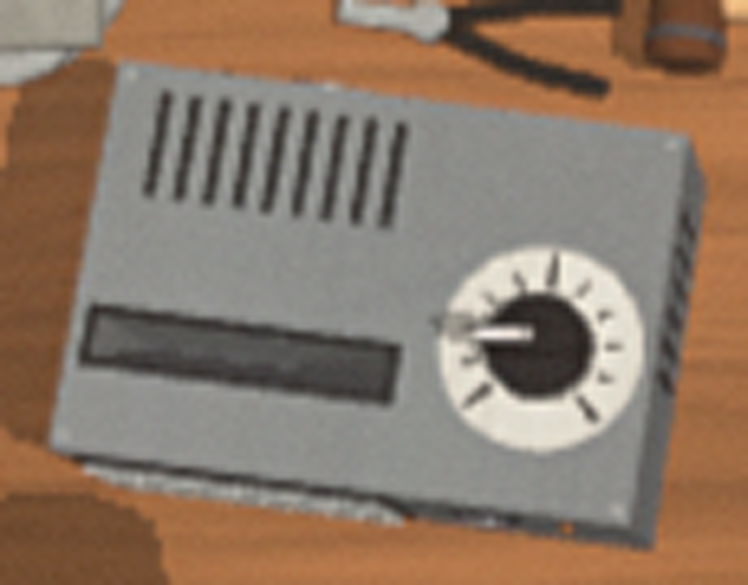

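View pics/cr2.png

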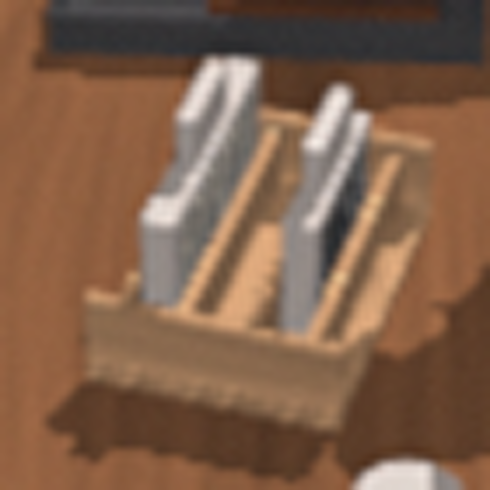

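In the crops, the upper white filter at top-camera (327,182) spans nearly the full rack and has pale pleats. It is the wide one. The lower one at (321,203) is narrow with dark mesh. The dial pointer stands near mark 2.

```bash
cat > h.py <<'E'
import numpy as np,cv2
from scipy.spatial.transform import Rotation as R
from cell import r
def Rt(q): return R.from_quat([q[1],q[2],q[3],q[0]]).as_matrix()
def toolT(s=None):
    s=s or r.state(); T=np.eye(4);T[:3,:3]=Rt(s["orientation"]);T[:3,3]=s["tcp_pos"];return T
def camT(n,s=None):
    p=r.camera_params(n)
    return p,(toolT(s)@p["T_tool_cam"] if n=="wrist" else np.array(p["pose"]))
def ray(n,uv,z,s=None):
    p,T=camT(n,s); d=T[:3,:3]@np.array([(uv[0]-p["cx"])/p["fx"],(uv[1]-p["cy"])/p["fy"],1.])
    return T[:3,3]+d*(z-T[2,3])/d[2]
def proj(n,X,s=None):
    p,T=camT(n,s); c=T[:3,:3].T@(np.array(X)-T[:3,3]); return np.array([p["fx"]*c[0]/c[2]+p["cx"],p["fy"]*c[1]/c[2]+p["cy"]])
def snap(n,name):
    s=r.state(); im=r.grab_frame(n)[:,:,::-1].copy(); cv2.imwrite("pics/"+name,im); return s,im
def delta(target,yaw=None,s=None):
    """shift in tool axes fraction, turn about tool y fraction so that tool x points along world angle yaw (mod pi)"""
    T=toolT(s); d=T[:3,:3].T@(np.array(target)-T[:3,3])/800
    a=None
    if yaw is not None:
        v=T[:3,:3].T@np.array([np.cos(yaw),np.sin(yaw),0]); a=np.arctan2(-v[2],v[0]); a=(a+np.pi/2)%np.pi-np.pi/2; a/=np.pi
    return np.round(d,4),a
E
python3 - <<'E'
from h import *
print(toolT().round(3))
f=lambda p:(p[0]/6.5+115,p[1]/6.5+130)
S=[ray("top",f(p),140) for p in [(85,305),(400,345),(390,405),(82,362)]]
print("slot",np.round(S,1).tolist(),np.mean(S,0),)
D=[ray("top",f(p),140) for p in [(118,62),(690,135),(635,525),(52,452)]]
print("deck",np.round(D,1).tolist(),np.mean(D,0))
print("dial",ray("top",f((541,348)),142))
print([np.degrees(np.arctan2(*(D[i]-D[j])[[1,0]])) for i,j in [(0,1),(3,2)]])
g=lambda p:(p[0]/7+285,p[1]/7+160)
F=[ray("top",g(p),107) for p in [(150,115),(452,180),(445,218),(138,152)]]
print("filt",np.round(F,1).tolist(),np.mean(F,0),[np.degrees(np.arctan2(*(F[i]-F[j])[[1,0]])) for i,j in [(0,1)]])
K=[ray("top",g(p),60) for p in [(120,75),(470,155),(418,420),(62,340)]]
print("rack",np.round(K,1).tolist(),np.mean(K,0),[np.degrees(np.arctan2(*(K[i]-K[j])[[1,0]])) for i,j in [(0,1),(3,2)]])
E
```

```text
[[ 2.91000e-01 -0.00000e+00  9.57000e-01  1.95968e+02]
 [-9.57000e-01  2.00000e-03  2.91000e-01 -6.45360e+02]
 [-2.00000e-03 -1.00000e+00  0.00000e+00  2.37677e+02]
 [ 0.00000e+00  0.00000e+00  0.00000e+00  1.00000e+00]]
slot [[585.7, 387.6, 140.0], [558.2, 214.7, 140.0], [525.2, 220.2, 140.0], [554.1, 388.8, 140.0]] [555.7987601  302.83995882 140.        ]
deck [[722.8, 371.6, 140.0], [671.2, 54.0, 140.0], [455.5, 87.6, 140.0], [504.9, 404.3, 140.0]] [588.59456425 229.36812077 140.        ]
dial [553.84098397 137.32495697 142.        ]
[np.float64(80.77740272444929), np.float64(81.13248923383645)]
filt [[574.2, -251.9, 107.0], [535.2, -406.4, 107.0], [515.5, -401.5, 107.0], [554.9, -244.7, 107.0]] [ 544.95268466 -326.11657232  107.        ] [np.float64(75.84558620372975)]
rack [[605.2, -243.0, 60.0], [555.9, -427.8, 60.0], [415.1, -391.2, 60.0], [463.1, -205.5, 60.0]] [ 509.8288541  -316.87864258   60.        ] [np.float64(75.07296905798788), np.float64(75.50623497996808)]
```

Run:
```python
from h import *
print(delta([545,-326,320],np.radians(-14.5)))
```

```text
(array([-0.2554, -0.1024,  0.5335]), np.float64(-0.32560858887784205))
```

Emit:
arm_command:
  deltas:
    - [[-0.02,-0.06,0.04],-0.03]
    - [[-0.05,-0.09,0.1],-0.07]
    - [[-0.08,-0.102,0.16],-0.1]
    - [[-0.1,-0.102,0.2],-0.14]
    - [[-0.12,-0.102,0.25],-0.17]
    - [[-0.15,-0.102,0.3],-0.2]
    - [[-0.17,-0.102,0.35],-0.24]
    - [[-0.19,-0.102,0.4],-0.27]
    - [[-0.21,-0.102,0.44],-0.3]
    - [[-0.23,-0.102,0.48],-0.326]
    - [[-0.25,-0.102,0.52],-0.326]
    - [[-0.255,-0.102,0.5335],-0.326]
    - [[-0.255,-0.102,0.5335],-0.326]
    - [[-0.255,-0.102,0.5335],-0.326]
    - [[-0.255,-0.102,0.5335],-0.326]
  jaw: 0
  grip_force: 30

```text
time_s: 1.4
tcp_pos: [544.8, -326.2, 319.1]
orientation: [0.702, -0.701, 0.089, -0.088]
contact_force: [-0.4, -0.5, -0.2]
grip_width: 44.0
```

Run:
```python
from h import *
s,im=snap("wrist","w1.png"); print(s["time_s"],s["tcp_pos"],s["joints"],s["grip_width"]);print(toolT(s).round(3))
print(proj("wrist",[545,-326,142],s))
```

```text
1.4 [ 544.8459806  -326.18619515  319.14232088] [-5.78891463e-01  1.52436037e-01  1.59064951e+00  4.25458661e-04
  1.40083868e+00 -3.28093838e-01] 44.0111856564725
[[ 9.69000e-01 -2.00000e-03  2.48000e-01  5.44846e+02]
 [-2.48000e-01  2.00000e-03  9.69000e-01 -3.26186e+02]
 [-2.00000e-03 -1.00000e+00  1.00000e-03  3.19142e+02]
 [ 0.00000e+00  0.00000e+00  0.00000e+00  1.00000e+00]]
[256.61854567 177.02827736]
```

View pics/w1.png

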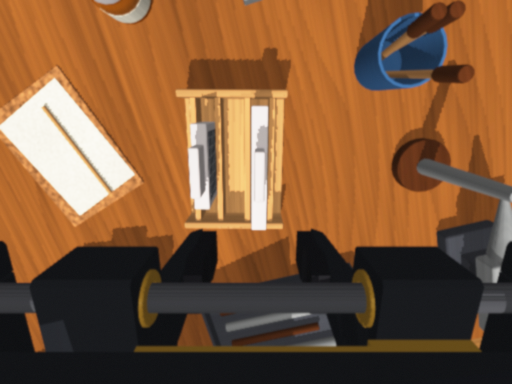

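The wrist view shows the wide filter at columns 252–268 with its tab at about (260,175), and the mesh filter at (202,165). The filter runs parallel to the image's vertical axis.

Run:
```python
import cv2
a=cv2.imread("pics/w1.png")[85:240,170:300]
cv2.imwrite("pics/cr4.png",cv2.resize(a,None,fx=3.8,fy=3.8,interpolation=cv2.INTER_CUBIC))
```

```text
(no output)
```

View pics/cr4.png

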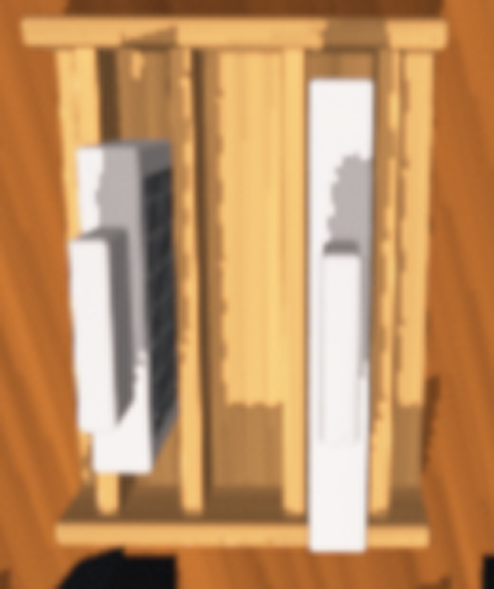

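Run:
```python
from h import *
s=r.state()
g=lambda p:(p[0]/3.8+170,p[1]/3.8+85)
for q,z in [([(323,253),(359,253),(357,443),(321,443)],142),([(309,80),(373,80),(366,550),(309,550)],107)]:
    P=[ray("wrist",g(p),z,s) for p in q]; P=np.array(P)
    up=(P[0]+P[1])/2; lo=(P[2]+P[3])/2
    print(P.mean(0),np.degrees(np.arctan2(*(up-lo)[[1,0]])),np.linalg.norm(up-lo),np.linalg.norm(P[0]-P[1]))
    c=P.mean(0)
print(delta([547,-326,110],np.radians(-14.5)))
```

```text
[ 547.72766665 -327.70534945  142.        ] 75.14873478407604 59.05805701191038 10.68165318180291
[ 547.58295912 -328.20838593  107.        ] 75.30693637106347 159.61119377477587 20.15578882171096
(array([0.0034, 0.2616, 0.0015]), np.float64(0.00026382694584336564))
```

Run:
```python
from h import *
print(delta([547.6,-327.9,111],np.radians(-14.8)))
```

```text
(array([ 0.0047,  0.2603, -0.0006]), np.float64(0.0019304952554893432))
```

Emit:
arm_command:
  deltas:
    - [[0.0047,0.04,-0.0006],0.002]
    - [[0.0047,0.08,-0.0006],0.002]
    - [[0.0047,0.12,-0.0006],0.002]
    - [[0.0047,0.16,-0.0006],0.002]
    - [[0.0047,0.19,-0.0006],0.002]
    - [[0.0047,0.21,-0.0006],0.002]
    - [[0.0047,0.23,-0.0006],0.002]
    - [[0.0047,0.245,-0.0006],0.002]
    - [[0.0047,0.255,-0.0006],0.002]
    - [[0.0047,0.26,-0.0006],0.002]
    - [[0.0047,0.26,-0.0006],0.002]
    - [[0.0047,0.26,-0.0006],0.002]

```text
time_s: 2.45
tcp_pos: [547.8, -328.5, 112.1]
orientation: [0.701, -0.701, 0.092, -0.091]
contact_force: [0.3, -0.0, 0.3]
grip_width: 44.1
```

Emit:
arm_command:
  deltas:
    - [[0,0,0],0]
    - [[0,0,0],0]
    - [[0,0,0],0]
    - [[0,0,0],0]
    - [[0,0,0],0]
    - [[0,0,0],0]
    - [[0,0,0],0]
    - [[0,0,0],0]
  jaw: 1
  grip_force: 30

```text
time_s: 3.12
tcp_pos: [548.0, -328.5, 112.4]
orientation: [0.701, -0.701, 0.091, -0.091]
contact_force: [0.9, 0.6, 3.1]
grip_width: 11.9
```

Run:
```python
from h import *
s,im=snap("wrist","w2.png"); print(s["time_s"],s["tcp_pos"],s["grip_width"],s["contact_force"])
```

```text
3.1167 [ 547.97869239 -328.48246886  112.42499853] 11.893998932574988 [0.85775541 0.57187749 3.10739436]
```

View pics/w2.png

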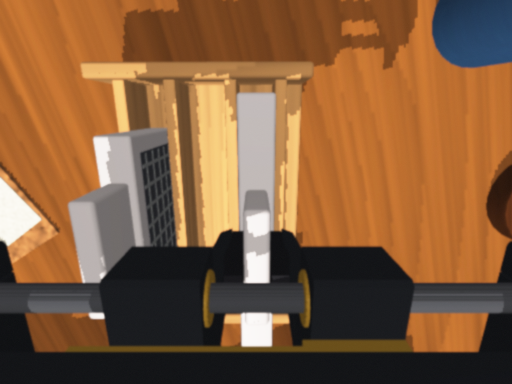

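The tab is gripped at 11.9 mm opening, with the wide filter centred between the fingers at (257,220). Next I lift straight up.

Emit:
arm_command:
  deltas:
    - [[0,-0.01,0],0]
    - [[0,-0.03,0],0]
    - [[0,-0.06,0],0]
    - [[0,-0.1,0],0]
    - [[0,-0.14,0],0]
    - [[0,-0.18,0],0]
    - [[0,-0.22,0],0]
    - [[0,-0.25,0],0]
    - [[0,-0.275,0],0]
    - [[0,-0.275,0],0]
    - [[0,-0.275,0],0]

```text
time_s: 4.08
tcp_pos: [548.5, -329.0, 333.6]
orientation: [-0.701, 0.701, -0.091, 0.092]
contact_force: [0.1, -0.3, -1.6]
grip_width: 11.5
```

Run:
```python
from h import *
s,im=snap("wrist","w3.png"); print(s["time_s"],s["tcp_pos"],s["grip_width"],s["contact_force"])
for t in ([555,302,330],[520,0,330]): print(delta(t,np.radians(-9.05),s))
```

```text
4.0833 [ 548.51160946 -329.00696445  333.57067881] 11.537924797043003 [ 0.07761157 -0.30070906 -1.57491828]
(array([-0.1942,  0.004 ,  0.7645]), np.float64(-0.032160876482781146))
(array([-0.1398,  0.0041,  0.3884]), np.float64(-0.032160876482781146))
```

View pics/w3.png

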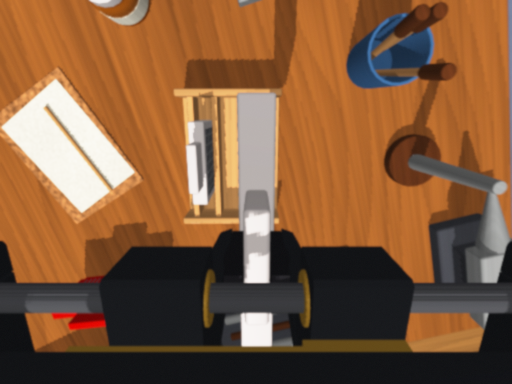

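Run:
```python
from h import *
print(delta([450,278,335],np.radians(-9.05)))
```

```text
(array([-0.3122, -0.0033,  0.7016]), np.float64(-0.032154665802529))
```

Emit:
arm_command:
  deltas:
    - [[-0.01,0,0.02],0]
    - [[-0.025,0,0.06],0]
    - [[-0.045,0,0.1],0]
    - [[-0.065,0,0.15],0]
    - [[-0.085,0,0.19],0]
    - [[-0.105,0,0.235],-0.005]
    - [[-0.125,0,0.28],-0.01]
    - [[-0.145,0,0.325],-0.015]
    - [[-0.165,0,0.37],-0.02]
    - [[-0.185,0,0.415],-0.025]
    - [[-0.205,0,0.46],-0.03]
    - [[-0.225,0,0.505],-0.032]
    - [[-0.245,0,0.55],-0.032]
    - [[-0.265,0,0.595],-0.032]
    - [[-0.285,0,0.64],-0.032]
    - [[-0.3,0,0.675],-0.032]
    - [[-0.31,0,0.695],-0.032]
    - [[-0.312,0,0.7016],-0.032]
    - [[-0.312,0,0.7016],-0.032]
    - [[-0.312,0,0.7016],-0.032]

```text
time_s: 5.8
tcp_pos: [449.7, 277.1, 330.5]
orientation: [-0.704, 0.705, -0.057, 0.055]
contact_force: [0.5, -0.1, -2.0]
grip_width: 11.5
```

Run:
```python
from h import *
s,im=snap("wrist","w4.png"); print(s["time_s"],s["tcp_pos"],s["grip_width"],s["contact_force"])
print(toolT(s).round(3))
a=im[90:260,230:512]
cv2.imwrite("pics/cr5.png",cv2.resize(a,None,fx=2.8,fy=2.8,interpolation=cv2.INTER_CUBIC))
```

```text
5.8 [449.69592524 277.13874499 330.48917468] 11.535004065905179 [ 0.51130344 -0.10394159 -1.99335493]
[[ 9.88000e-01 -4.00000e-03  1.57000e-01  4.49696e+02]
 [-1.57000e-01 -1.00000e-03  9.88000e-01  2.77139e+02]
 [-3.00000e-03 -1.00000e+00 -2.00000e-03  3.30489e+02]
 [ 0.00000e+00  0.00000e+00  0.00000e+00  1.00000e+00]]
```

View pics/w4.png

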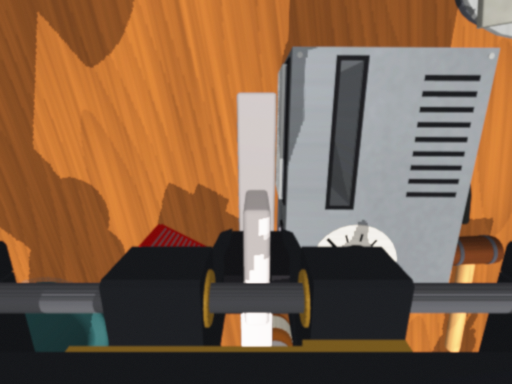

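View pics/cr5.png

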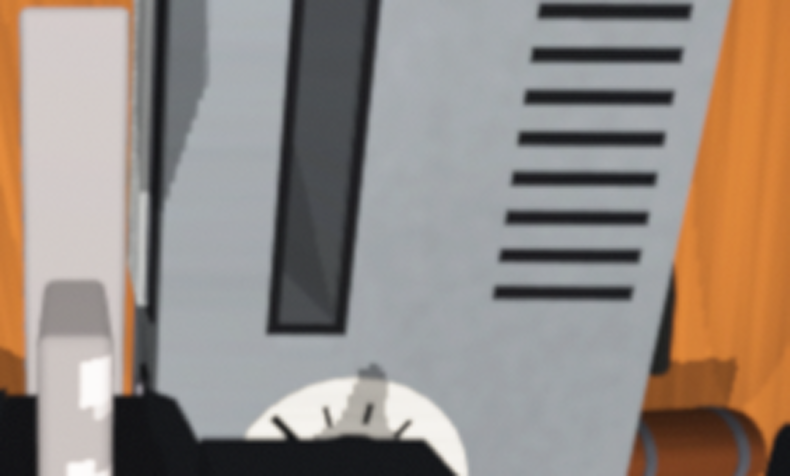

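Run:
```python
from h import *
s=r.state(); im=cv2.imread("pics/w4.png")
g=cv2.cvtColor(im,cv2.COLOR_BGR2GRAY)
m=np.zeros_like(g); m[50:216,318:376]=(g[50:216,318:376]<105)*255
c=max(cv2.findContours(m,cv2.RETR_EXTERNAL,cv2.CHAIN_APPROX_NONE)[0],key=cv2.contourArea)
q=cv2.approxPolyDP(cv2.convexHull(c),4,True)[:,0]; print(q.tolist())
P=np.array([ray("wrist",p+0.0,140,s) for p in q]); print(P.round(1).tolist(),P.mean(0))
# edge fit on the sides: least square lines of left/right boundary
ys=np.arange(65,200); L=[];Rr=[]
for y in ys:
    x=np.where(m[y]>0)[0]; L.append(ray("wrist",(x[0]-.5,y),140,s)); Rr.append(ray("wrist",(x[-1]+.5,y),140,s))
L=np.array(L);Rr=np.array(Rr)
for A in (L,Rr):
    k=np.polyfit(A[:,1],A[:,0],1); print("yaw",-np.degrees(np.arctan(k[0])),"x at y=302",np.polyval(k,302))
print("width",np.linalg.norm(L-Rr,axis=1).mean())
for y in [60,55]+[205,210]: pass
# held frame: far end, tool coordinates at frame top plane z=tcp-5
G=toolT(s)
zt=s["tcp_pos"][2]-5
for p in [(237.5,94),(276.5,94)]:
    X=ray("wrist",p,zt,s); print("frame end tool",(np.linalg.inv(G)@np.append(X,1))[:3].round(1))
```

```text
[[367, 55], [353, 207], [325, 208], [337, 56]]
[[587.5, 387.1, 140.0], [561.5, 217.3, 140.0], [527.1, 221.4, 140.0], [555.7, 391.3, 140.0]] [557.94770846 304.25451976 140.        ]
yaw -9.474138993530673 x at y=302 540.1307547553113
yaw -9.396556432821818 x at y=302 575.7912751320715
width 35.17028464131831
frame end tool [-9.1  5.  80.7]
frame end tool [10.4  4.9 80.7]
```

Run:
```python
from h import *
print(delta([557.4,303.2,335],np.radians(-9.3)),delta([557.4,303.2,255],np.radians(-9.3)))
```

```text
(array([ 0.1273, -0.0054,  0.0539]), np.float64(0.0010401965181889771)) (array([0.1276, 0.0946, 0.054 ]), np.float64(0.0010401965181889771))
```

Emit:
arm_command:
  deltas:
    - [[0.03,-0.005,0.012],0.001]
    - [[0.07,-0.005,0.03],0.001]
    - [[0.11,-0.005,0.045],0.001]
    - [[0.1275,0,0.054],0.001]
    - [[0.1275,0.03,0.054],0.001]
    - [[0.1275,0.06,0.054],0.001]
    - [[0.1275,0.085,0.054],0.001]
    - [[0.1275,0.0946,0.054],0.001]
    - [[0.1275,0.0946,0.054],0.001]
    - [[0.1275,0.0946,0.054],0.001]
    - [[0.1275,0.0946,0.054],0.001]

```text
time_s: 6.77
tcp_pos: [558.3, 303.0, 256.9]
orientation: [0.705, -0.705, 0.058, -0.057]
contact_force: [-0.1, -0.2, -1.0]
grip_width: 11.2
```

Run:
```python
from h import *
s,im=snap("side","s5.png"); print(s["time_s"],s["tcp_pos"],s["grip_width"],s["contact_force"])
print(toolT(s).round(3))
cv2.imwrite("pics/cr6.png",cv2.resize(im[170:330,170:300],None,fx=3.7,fy=3.7,interpolation=cv2.INTER_CUBIC))
s,im=snap("wrist","w5.png")
cv2.imwrite("pics/cr7.png",cv2.resize(im[0:250,150:400],None,fx=2.4,fy=2.4,interpolation=cv2.INTER_CUBIC))
```

```text
6.7667 [558.34748748 302.99855728 256.88344514] 11.217346829342407 [-0.10346549 -0.22797788 -1.0318072 ]
[[ 9.87000e-01 -0.00000e+00  1.62000e-01  5.58347e+02]
 [-1.62000e-01  1.00000e-03  9.87000e-01  3.02999e+02]
 [-1.00000e-03 -1.00000e+00  1.00000e-03  2.56883e+02]
 [ 0.00000e+00  0.00000e+00  0.00000e+00  1.00000e+00]]
```

View pics/cr6.png

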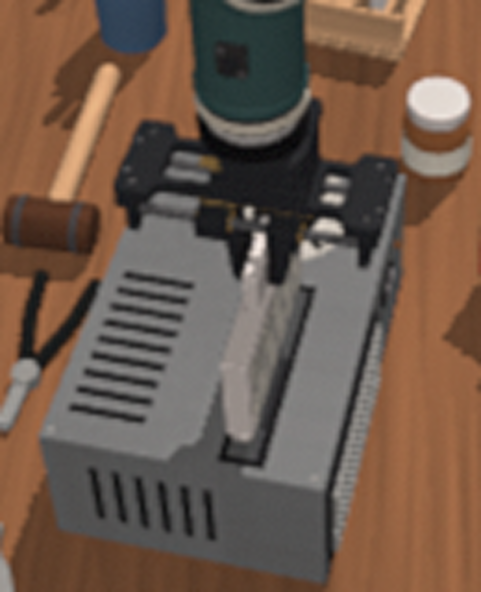

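View pics/cr7.png

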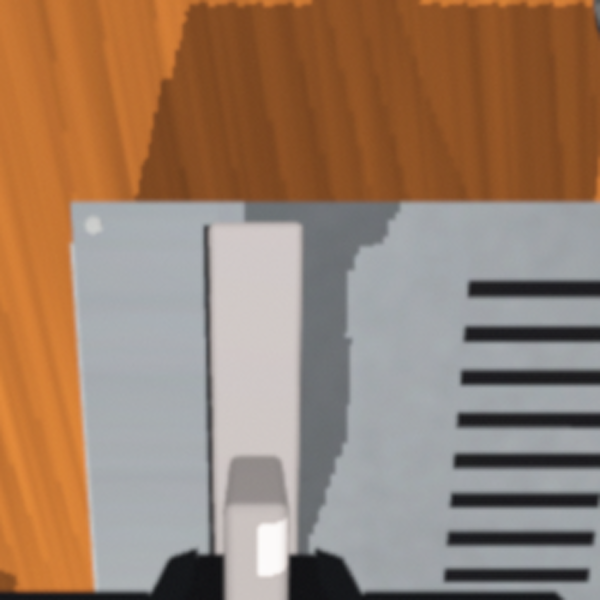

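Run:
```python
from h import *
s=r.state(); G=np.linalg.inv(toolT(s))
g=lambda p:(p[0]/2.4+150-.3,p[1]/2.4-.3)
for n,p in dict(rimL_top=(206,235),rimL_bot=(212,500),deckL=(74,280),deckL2=(92,550),decktop=(240,203),decktop2=(520,203)).items():
    X=ray("wrist",g(p),140,s); print(n,(G@np.append(X,1))[:3].round(1),X.round(1))
```

```text
rimL_top [-17.9 117.3  84.2] [554.3 389.6 140. ]
rimL_bot [-17.5 117.2 -17.5] [538.3 289.2 140. ]
deckL [-67.1 117.3  68.4] [503.2 382.  140. ]
deckL2 [-67.6 117.2 -39.3] [485.4 275.7 140. ]
decktop [ -5.5 117.3  95.1] [568.4 398.3 140. ]
decktop2 [ 95.1 117.4  95.1] [667.6 382.1 140. ]
```

The side and wrist pictures agree: the filter hangs over the slot, parallel to it. In tool coordinates the rim edge is at x = -17.7 mm (17.6 expected) and the deck end at 95.1 mm (95 expected). I lower it in stages.

Emit:
arm_command:
  deltas:
    - [[0,0.01,0],0]
    - [[0,0.017,0],0]
    - [[0,0.024,0],0]
    - [[0,0.03,0],0]
    - [[0,0.035,0],0]
    - [[0,0.04,0],0]
    - [[0,0.045,0],0]
    - [[0,0.05,0],0]
    - [[0,0.05,0],0]

```text
time_s: 7.62
tcp_pos: [557.9, 303.2, 216.0]
orientation: [0.705, -0.705, 0.058, -0.057]
contact_force: [-0.1, 0.5, -2.2]
grip_width: 11.9
```

Emit:
arm_command:
  deltas:
    - [[0,0.015,0],0]
    - [[0,0.03,0],0]
    - [[0,0.045,0],0]
    - [[0,0.058,0],0]
    - [[0,0.068,0],0]
    - [[0,0.076,0],0]
    - [[0,0.081,0],0]
    - [[0,0.085,0],0]
    - [[0,0.088,0],0]
    - [[0,0.088,0],0]

```text
time_s: 8.45
tcp_pos: [558.1, 303.4, 145.9]
orientation: [0.705, -0.705, 0.058, -0.057]
contact_force: [-0.3, 0.1, -0.8]
grip_width: 11.6
```

Run:
```python
from h import *
s,im=snap("side","s6.png"); print(s["time_s"],s["tcp_pos"],s["grip_width"],s["contact_force"])
cv2.imwrite("pics/cr8.png",cv2.resize(im[170:330,170:300],None,fx=3.7,fy=3.7,interpolation=cv2.INTER_CUBIC))
```

```text
8.45 [558.12975089 303.41120312 145.9031262 ] 11.604856037847792 [-0.28953058  0.07039339 -0.8218899 ]
```

View pics/cr8.png

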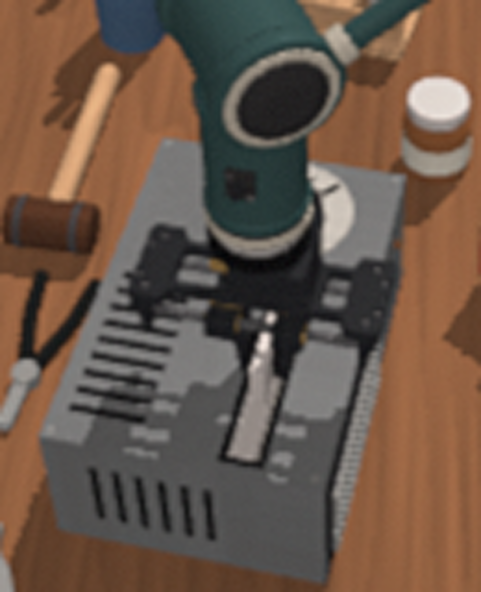

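The frame is almost flush. I press a couple of mm further to seat it.

Emit:
arm_command:
  deltas:
    - [[0,0.002,0],0]
    - [[0,0.003,0],0]
    - [[0,0.004,0],0]
    - [[0,0.004,0],0]

```text
time_s: 8.83
tcp_pos: [559.1, 303.8, 145.4]
orientation: [0.705, -0.704, 0.057, -0.058]
contact_force: [-1.6, -2.5, 7.0]
grip_width: 11.8
```

Contact force is 7 N at TCP z = 145.4 mm, where the floor was expected, so the filter is seated. I open and lift off.

Emit:
arm_command:
  deltas:
    - [[0,0,0],0]
    - [[0,0,0],0]
    - [[0,0,0],0]
    - [[0,0,0],0]
    - [[0,-0.005,0],0]
    - [[0,-0.03,0],0]
    - [[0,-0.07,0],0]
    - [[0,-0.11,0],0]
    - [[0,-0.15,0],0]
    - [[0,-0.19,0],0]
    - [[0,-0.19,0],0]
    - [[0,-0.19,0],0]
  jaw: 0

```text
time_s: 9.83
tcp_pos: [560.1, 304.2, 300.9]
orientation: [0.707, -0.703, 0.055, -0.06]
contact_force: [0.6, -0.4, 0.3]
grip_width: 44.2
```

Run:
```python
from h import *
s,im=snap("wrist","w7.png"); print(s["time_s"],s["tcp_pos"],s["grip_width"],s["joints"])
print(proj("wrist",[553.8,138,184],s))
s2,im=snap("top","t7.png")
cv2.imwrite("pics/cr9.png",cv2.resize(im[130:220,115:230],None,fx=6.5,fy=6.5,interpolation=cv2.INTER_CUBIC))
```

```text
9.8333 [560.13810978 304.22785256 300.85711247] 44.22262274857003 [4.58102333e-01 1.56807905e-01 1.61857112e+00 7.23411088e-04
 1.35779982e+00 6.20428414e-01]
[273.95408101 334.8202875 ]
```

View pics/w7.png

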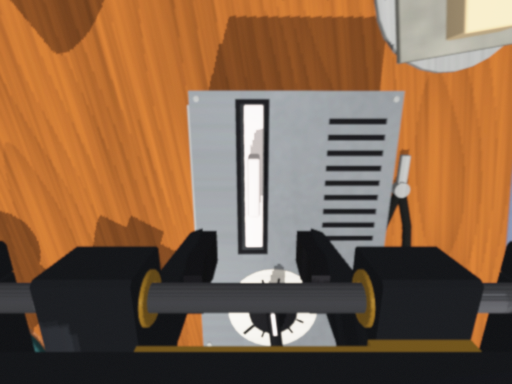

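The wrist picture shows the frame filling the rim at (253,175), flush. The dial is at (273,315) with its pointer upward. I move over the dial to measure the pointer.

Run:
```python
from h import *
print(delta([556.5,138.7,310],np.radians(-18)))
```

```text
(array([ 0.0311, -0.0172, -0.2034]), np.float64(0.04829393011678002))
```

View pics/cr9.png

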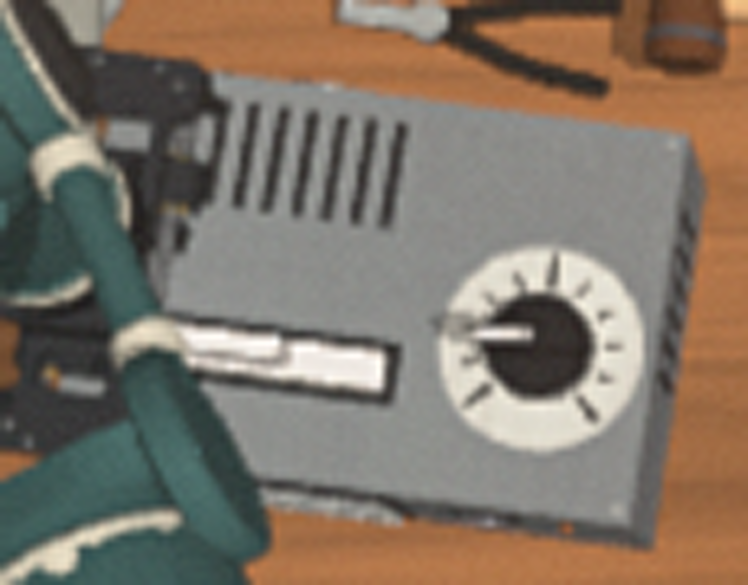

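Emit:
arm_command:
  deltas:
    - [[0.005,-0.01,-0.03],0]
    - [[0.01,-0.017,-0.08],0]
    - [[0.02,-0.017,-0.12],0]
    - [[0.025,-0.017,-0.16],0]
    - [[0.031,-0.017,-0.2],0]
    - [[0.031,-0.017,-0.2034],0]
    - [[0.031,-0.017,-0.2034],0]
    - [[0.031,-0.017,-0.2034],0]

```text
time_s: 10.6
tcp_pos: [555.8, 138.8, 308.2]
orientation: [0.705, -0.704, 0.058, -0.057]
contact_force: [-0.3, 0.9, -0.1]
grip_width: 44.4
```

Run:
```python
from h import *
s,im=snap("wrist","w8.png"); print(s["time_s"],s["tcp_pos"],s["joints"].round(3))
print(toolT(s).round(3))
print(proj("wrist",[556.5,138.7,184],s))
cv2.imwrite("pics/cr10.png",cv2.resize(im[100:240,190:340],None,fx=4,fy=4,interpolation=cv2.INTER_CUBIC))
```

```text
10.6 [555.79131893 138.80221186 308.16127613] [0.2   0.036 1.737 0.002 1.371 0.363]
[[ 9.87000e-01 -2.00000e-03  1.63000e-01  5.55791e+02]
 [-1.63000e-01  1.00000e-03  9.87000e-01  1.38802e+02]
 [-2.00000e-03 -1.00000e+00  1.00000e-03  3.08161e+02]
 [ 0.00000e+00  0.00000e+00  0.00000e+00  1.00000e+00]]
[257.11653003 188.9079492 ]
```

View pics/cr10.png

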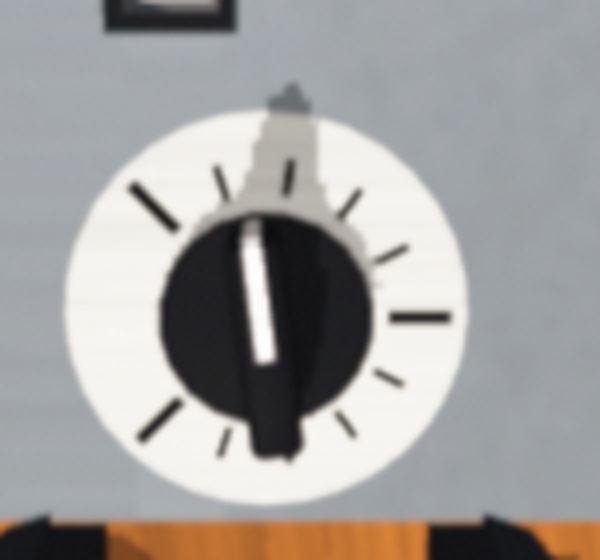

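Run:
```python
from h import *
s=r.state()
g=lambda p:(p[0]/4+190-.4,p[1]/4+100-.4)
m=cv2.cvtColor(cv2.imread("pics/w8.png"),cv2.COLOR_BGR2GRAY)
A=ray("wrist",g((250,222)),184,s);B=ray("wrist",g((266,363)),184,s); 
w=np.arctan2(*(A-B)[[1,0]]); print(A,B,np.linalg.norm(A-B),"pointer world deg",np.degrees(w),"dial",2.356-(w+np.radians(9.35)))
C=[ray("wrist",g(p),140.5,s) for p in [(66,305),(468,318),(262,109),(266,505)]]
print((C[0]+C[1])/2,(C[2]+C[3])/2,np.linalg.norm(C[0]-C[1]),np.linalg.norm(C[2]-C[3]))
for a,b in [((132,186),(177,229)),((140,439),(182,402)),((450,317),(390,317))]:
    a,b=ray("wrist",g(a),140.5,s),ray("wrist",g(b),140.5,s); print("mark",np.degrees(np.arctan2(*(a-b)[[1,0]])))
```

```text
[557.31288189 172.66295256 184.        ] [555.47067561 137.93188648 184.        ] 34.77988894351578 pointer world deg 86.96376080904197 dial 0.6750077589039398
[556.16174245 141.07898296 140.5       ] [555.05971793 139.75190148 140.5       ] 112.93809500026633 113.72629299182442
mark 126.38199781452437
mark -147.13048594863352
mark -9.23812783169702
```

Run:
```python
from h import *
print(delta([556,139.3,157],np.radians(-3)))
```

```text
(array([ 0.0005,  0.1893, -0.0003]), np.float64(-0.03496685882469837))
```

Emit:
arm_command:
  deltas:
    - [[0,0.03,0],-0.015]
    - [[0,0.07,0],-0.035]
    - [[0,0.11,0],-0.035]
    - [[0,0.14,0],-0.035]
    - [[0,0.16,0],-0.035]
    - [[0,0.175,0],-0.035]
    - [[0,0.185,0],-0.035]
    - [[0,0.189,0],-0.035]
    - [[0,0.189,0],-0.035]
    - [[0,0.189,0],-0.035]

```text
time_s: 11.48
tcp_pos: [556.5, 140.1, 158.3]
orientation: [0.707, -0.706, 0.018, -0.018]
contact_force: [0.0, 0.2, 0.5]
grip_width: 44.1
```

Emit:
arm_command:
  deltas:
    - [[0,0,0],0]
    - [[0,0,0],0]
    - [[0,0,0],0]
    - [[0,0,0],0]
    - [[0,0,0],0]
    - [[0,0,0],0]
  jaw: 1
  grip_force: 25

```text
time_s: 11.98
tcp_pos: [555.2, 140.1, 158.8]
orientation: [0.707, -0.706, 0.019, -0.017]
contact_force: [-4.3, 0.1, 5.1]
grip_width: 13.4
```

Run:
```python
from h import *
s=r.state(); print(s); print(toolT(s).round(3)); print(delta([556,139.3,157],np.radians(-126.3)))
T=toolT(s); print("yaw",np.degrees(np.arctan2(T[1,0],T[0,0])))
```

```text
{'time_s': 11.9833, 'joints': array([0.20231723, 0.13677706, 1.90854771, 0.0026469 , 1.09855986,
       0.25317379]), 'qd': array([ 4.35420109e-05, -1.53966186e-03,  1.31135555e-03, -4.31657961e-05,
       -1.65750678e-03, -1.51734152e-03]), 'joint_efforts': array([-8.84914622e-01, -3.82833588e+01, -3.36187685e+01, -2.78555145e-01,
       -1.61707744e+00,  2.74072849e-02]), 'tcp_pos': array([555.20021356, 140.1219224 , 158.79318643]), 'orientation': array([ 0.7074947 , -0.70623781,  0.01938251, -0.01742758]), 'contact_force': array([-4.29481147,  0.0588713 ,  5.09903903]), 'torque': array([0.02249368, 0.69253004, 0.09424421]), 'grip_width': 13.412426709550187}
[[ 9.99000e-01 -3.00000e-03  5.20000e-02  5.55200e+02]
 [-5.20000e-02  2.00000e-03  9.99000e-01  1.40122e+02]
 [-3.00000e-03 -1.00000e+00  2.00000e-03  1.58793e+02]
 [ 0.00000e+00  0.00000e+00  0.00000e+00  1.00000e+00]]
(array([ 0.0011,  0.0022, -0.001 ]), np.float64(-0.31490565232528817))
yaw -2.9828689952940235
```

The dial bar is gripped at 13.4 mm opening. I turn clockwise, stopping a little short of the full 123°.

Emit:
arm_command:
  deltas:
    - [[0,0,0],0.02]
    - [[0,0,0],0.055]
    - [[0,0,0],0.09]
    - [[0,0,0],0.125]
    - [[0,0,0],0.16]
    - [[0,0,0],0.195]
    - [[0,0,0],0.23]
    - [[0,0,0],0.265]
    - [[0,0,0],0.3]
    - [[0,0,0],0.3]
    - [[0,0,0],0.3]

```text
time_s: 12.9
tcp_pos: [556.0, 139.6, 158.8]
orientation: [0.622, -0.622, 0.337, -0.336]
contact_force: [3.7, -1.7, -2.7]
grip_width: 13.6
```

Run:
```python
from h import *
s=r.state(); T=toolT(s); print("yaw",np.degrees(np.arctan2(T[1,0],T[0,0])),s["joints"].round(3),s["torque"],s["contact_force"],s["grip_width"])
print((np.degrees(np.arctan2(T[1,0],T[0,0]))+126.3)/180)
```

```text
yaw -56.817717999388215 [0.202 0.137 1.908 0.002 1.097 1.193] [-0.36063042 -0.73060872 -0.04333776] [ 3.74768645 -1.69994539 -2.6935479 ] 13.63510484178674
0.38601267778117654
```

Emit:
arm_command:
  deltas:
    - [[0,0,0],0.02]
    - [[0,0,0],0.055]
    - [[0,0,0],0.09]
    - [[0,0,0],0.125]
    - [[0,0,0],0.16]
    - [[0,0,0],0.195]
    - [[0,0,0],0.23]
    - [[0,0,0],0.265]
    - [[0,0,0],0.3]
    - [[0,0,0],0.335]
    - [[0,0,0],0.36]
    - [[0,0,0],0.38]
    - [[0,0,0],0.386]
    - [[0,0,0],0.386]
    - [[0,0,0],0.386]

```text
time_s: 14.15
tcp_pos: [556.0, 138.3, 158.8]
orientation: [-0.32, 0.321, -0.63, 0.63]
contact_force: [0.5, -4.6, -1.3]
grip_width: 13.4
```

Run:
```python
from h import *
s=r.state(); T=toolT(s); print("yaw",np.degrees(np.arctan2(T[1,0],T[0,0])),s["joints"].round(3),s["torque"],s["contact_force"],s["grip_width"])
```

```text
yaw -126.11534411332303 [ 2.010e-01  1.370e-01  1.908e+00 -1.000e-03  1.098e+00  2.402e+00] [-0.74448165 -0.28425655  0.00711605] [ 0.5134769  -4.6343037  -1.27191413] 13.406194553791426
```

Now I release, lift, and look from all cameras.

Emit:
arm_command:
  deltas:
    - [[0,0,0],0]
    - [[0,0,0],0]
    - [[0,0,0],0]
    - [[0,0,0],0]
    - [[0,0,0],0]
    - [[0,-0.02,0],0]
    - [[0,-0.06,0],0]
    - [[0,-0.1,0],0]
    - [[0,-0.14,0],0]
    - [[0,-0.18,0],0]
    - [[0,-0.19,0],0]
    - [[0,-0.19,0],0]
  jaw: 0

```text
time_s: 15.15
tcp_pos: [558.0, 139.0, 314.8]
orientation: [-0.322, 0.319, -0.63, 0.631]
contact_force: [-0.3, -1.0, -0.7]
grip_width: 44.0
```

Run:
```python
from h import *
s,im=snap("wrist","w9.png"); print(s["time_s"],s["tcp_pos"])
cv2.imwrite("pics/cr11.png",cv2.resize(im[100:240,180:330],None,fx=4,fy=4,interpolation=cv2.INTER_CUBIC))
```

```text
15.15 [557.96231644 139.01835358 314.78078623]
```

View pics/cr11.png

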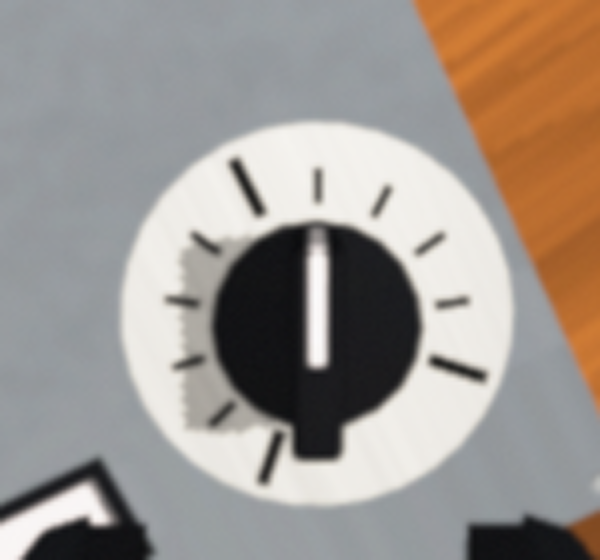

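The crop shows the pointer at (317,240) in line with the first short mark past the long 5 mark, at (318,185). Last, a numeric check and a look at the filter.

Run:
```python
from h import *
s=r.state()
g=lambda p:(p[0]/4+180-.4,p[1]/4+100-.4)
for n,a,b,z in [("ptr",(317,228),(317,367),184),("m6",(318,168),(318,203),140.5),("m5",(236,161),(261,214),140.5),("m10",(486,377),(432,359),140.5)]:
    a,b=ray("wrist",g(a),z,s),ray("wrist",g(b),z,s); print(n,np.degrees(np.arctan2(*(a-b)[[1,0]])))
_,t=snap("top","t9.png"); _,d=snap("side","s9.png")
cv2.imwrite("pics/c12.png",np.hstack([cv2.resize(t[130:230,115:365],None,fx=1.8,fy=1.8),]))
cv2.imwrite("pics/c13.png",cv2.resize(d[80:340,110:360],None,fx=2.2,fy=2.2,interpolation=cv2.INTER_CUBIC))
```

```text
ptr -35.936145770982726
m6 -35.922231361425
m5 -11.318740294293534
m10 -144.92866350878788
```

View pics/c13.png

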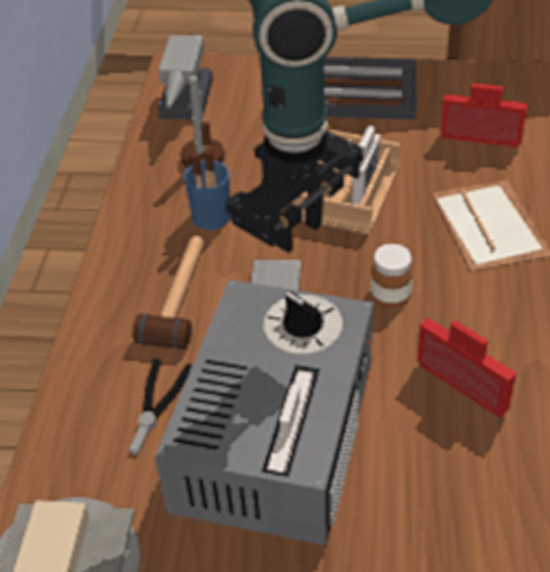

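The side picture shows the filter flush in its slot with the tab up, and the mesh filter and other bystanders where they were. The measured pointer direction is -35.9°, the same as mark 6.

```bash
python3 -c "
from cell import r
print(r.state()['time_s'], r.hand_in())"
```

```text
the job is handed in; nothing more can be done
15.3 None
```

The wide filter is home in the extractor's slot and the fan dial is on mark 6. I handed the job in at about 15 s of the 72 s allowed; no verdict is reported.

- **Filter:** I gripped the wide pleated filter by its tab, lifted it out of the rack and lowered it into the slot until it met the floor at 7 N. The tool height then put its underside at the slot floor's expected 45 mm, and the pictures show the frame flush with the deck, tab up.
- **Dial:** I gripped the bar and turned it clockwise about 123° in one grasp, then let go. The last wrist picture put both the pointer and mark 6 at -35.9°.
- **Everything else:** The arm is clear above the dial, touching nothing. In the last side picture the mesh filter and other bystanders look unmoved; I did not measure their positions.

The one disagreement was between cameras: the top camera put the rack and slot 2–3 mm away from where the wrist camera did. I used the wrist camera's values, and the filter went in without resistance until it reached the floor.

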